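Centre the door bolt in its free play and pin it

ROBOT

A 6-joint arm with a two-finger parallel gripper is mounted at the origin on the work surface. World frame = base frame: x ahead of the robot, y to its left, z up, the work surface at z = 0. Lengths are in m, angles in rad, forces in N, time in s.
With the tool pointing down it reaches from about 0.35 to 0.775 m from the base axis. Payload 5.5 kg.
Tool frame: the origin (TCP) lies midway between the tips of the shut fingers; the grasp point (between the pads) lies 19 mm behind it; z points along the fingers, y is the line along which they close (so a half turn about z gives the same grasp; the last joint's range is limited). The gripper opens to 85 mm and grips with 20 to 120 N. Pads are 22 mm wide; open, the fingers measure 114 mm over their backs; the gripper's body (76 mm by 85 mm) begins 54 mm behind the grasp point. The pads swing forward as they close: fully open they stand 13 mm farther back than shut.
Start: joints at [1.03, 0.313, 0.046, 1.304, 0, 1.431], TCP at [0.224, 0.529, 0.231] pointing down, gripper open.
Joint ranges: [-2.76, 2.76], [-0.86, 1.69], [-1.03, 1.26], [-2.2, 2.34], [-1.47, 1.5], [-3.14, 3.14]. Speed limits (rad/s): [2.57, 2.57, 3.14, 3.14, 3.14, 3.14].

INTERFACE

Orientations are given as a unit quaternion [w, x, y, z].
In Python, from workcell import env gives the robot as it stands.
- The arm moves only by the tool move_arm, never from a script. Its argument "targets" is a list of rows, each a list of 3 entries, a list of its own where there are three numbers: the shift along the tool's x, y, z in mm, then the turn, a rotation vector about the tool's x, y, z in units of 10 degrees (1.0 is 10 degrees), then the closure, from -1 (fully open) to 1 (shut). In form: [[[dx, dy, dz], [ax, ay, az], gripper], ...]. A call has 1 to 5 rows; each row is the pose to reach, as a shift and turn from the pose commanded when the call began, along the tool's axes at that moment; what a row does not reach only later rows make up. A row lasts 1/8 s, in which the tool goes at most 62.5 mm and 10.7 degrees, less where a joint would pass 70% of its speed; a pose out of reach is approached as far as the arm can. A call with a gripper value outside its range is refused whole. The fingers move at their own pace and stop on an object; "squeeze" is the grip in N (left out, the last holds). Time passes only in rows, so rows that repeat a pose let the fingers close. It gives the time, the measured TCP pose, the force, the opening and the grip force at its end, in the units of the state.
- env.get_state(): the state, without advancing time (a new reading comes with each control period).
- env.read_camera(name): name is "scene" or "top"; returns a dict with "pixels" (400x640x3 uint8, red, green, blue), "fovy" (degrees; the focal length in pixels is half the picture's height over the tangent of half this angle, whatever the lens; pixels are square), "cx", "cy" (the principal point, pixels), "extrinsics" (4x4, takes a point from world to camera coordinates). Camera axes: x right, y up, looking along -z (the intrinsics and any distortion apply to the point x, -y, -z); pixel columns grow to the right and rows downward; lengths in m; the calibration is good to about 2 mm. A picture is of the moment at which its call begins. There is no depth.
- env.hand_in(): hands the job in; it is judged then, once.
Trained networks look in a picture, given as the dict that the camera call returned (one of the last four; its "shot" number tells which), for a name from the list of things; names that differ only in an ending like _2 or _b are one class to them, and where a whole thing is asked for, a point or a joint stands for the part that bears it (a point fixed in the world has none). Each returns a list of dicts, best first, with "confidence" (0 to 1); they miss things now and then, are a little off and sometimes report something else, mostly with a low value. They report only what shows in the picture. A call takes as long as a camera call. They do not tell look-alikes from the thing itself.
- env.spot_in(thing, picture): "centre" ([x, y, z] in m, in world coordinates, good to about 4 mm: the middle of the surface that is visible of it).
- env.regions_of(thing, picture): "mask" (400x640 bool, what is visible of it).
- env.landmark_of(thing, picture): "centre" ([x, y, z] in m, in world coordinates, good to about 4 mm: a listed point, or the origin of a listed thing).
The state is a dict: "clock": time; "joint_pos": joint angles; "qvel": joint speeds; "tau": joint torques, N m; "tcp_pos": TCP position; "orientation": TCP orientation; "wrist_force": force on the tool from outside, world axes, zero at the start; "ft_torque": the same for the moment, N m; "finger_gap": finger opening in m; "grip_force": force on a finger pad.
Only numpy, scipy, OpenCV 4.12 (cv2) and the standard library are available. Lean on these libraries where they do the work, as an engineer would, in place of code of your own. Each camera call takes 0.05 s, during which the arm holds its last target. There are 200 camera calls.

TASK

The courtyard door's bolt set lies on the shelf and its slide has slack: grip the red tab and wiggle it gently along its track, first to the left (the end where the steel bolt sticks out) until the slack ends and you feel the spring inside begin to resist, then to the right until it resists there, without straining the spring any further than that takes. Leave the slide in the middle of this free play, then take the yellow-headed locking pin from its stand and put it fully home through the slide's hole into the hidden hole beneath, let go, and leave everything else where it is.

Things in the scene. Friction and masses are not known exactly. Their poses are not given: they have to be found in the camera images.
- case: Fixed steel case of the door bolt set, an open tray 150 mm (its x) by 230 mm (its y), 46 mm high, flat on the shelf, turned up to 0.35 rad about vertical. Origin: centre of its underside, z up. Its y axis is the slide's track: +y is 'left', the end where the round steel bolt sticks out, -y is 'right'.
- slide: Aluminium slide in the case with red tab and bolt; origin level with the shelf, axes as the case's. It drags about 0.6 N in its free play, which is 15 to 30 mm in all; where that lies in the case differs each time and is hidden. At either end the slide meets a spring-centred part inside, the coupling, which pushes back with about 1.5 N per mm.
- tab (a point): Centre of the top of the slide's red upright tab, 80 mm above the shelf. The tab is 14 mm thick along the case's y, 30 mm long along its x and stands 36 mm above the slide's plate (top face 44 mm above the shelf): pinch it from above, fingers closing along the case's y.
- hole (a point): Centre of the mouth of the 13.5 mm round hole in the slide's 10 mm plate, 44 mm above the shelf, 67 mm from the tab along case +x. The coupling's 13.5 mm hole lies below it (32 to 10 mm above the shelf). They line up with the slide midway in its free play; the pin's taper corrects about 2.5 mm. Farther off, the pin stops with its tip 12 mm below the mouth.
- coupling (a joint): How far the hidden spring-centred coupling is pushed along the track from its rest, in m: 0 at rest, positive to the left (case +y). Beyond 0.0012 m the resistance counts as felt; it must never go beyond 0.008 m (about 12 N on the tab) either way.
- pin: Loose locking pin, 71 mm long, upright: steel shank 12 mm across and 35 mm long with a tip tapered over its last 4 mm to 9.6 mm across, and above it a yellow round head 24 mm across and 36 mm tall. Origin: centre of the tip's end, z up along the pin, so the head spans 35 to 71 mm above the origin. About 90 g. Fully home its head rests on the slide's plate, with the tip 9 mm above the shelf.
- pin_tip (a point): Centre of the end of the pin's tip (same point as the pin's origin).
- stand: Fixed dark wooden block, 60 x 60 mm and 42 mm high, with a 14 mm hole in its middle in which the pin stands at the start, head resting on the block's top. Origin: centre of its underside. It is to the left or to the right of the bolt set; the jar stands on the other side.
- jar: Clear glass jar with white clip-on lid, 76 mm across, 97 mm high; bystander. Origin: centre of its underside.
- clipboard: Clip board, 170 x 240 mm, 25 mm high at its steel clip, lying flat; bystander. Origin: centre of its underside.
- padlock: Steel padlock lying flat, body 34 x 45 x 22 mm; bystander. Origin: under the middle of its body.
- key: Small brass key, about 56 mm long, 4 mm thick, lying flat; bystander. Origin: under the middle of its bow.
- doorstop: Blue silicone door stop wedge, 96 x 42 mm, up to 31 mm high; bystander. Origin: centre of its underside.
- fob: Black plastic parcel locker fob with a wire ring, 50 x 32 x 8 mm; bystander. Origin: centre of its underside.
Things that resemble listed ones, but are neither listed nor needed, are in the scene too. There is more than one size of the pin; the job needs the smallest.

How it is judged:
On the way, in this order (a step that is already met when the one before it is completed fails the run):
1. the slide is pushed left to the end of its free play (coupling above +1.2 mm) (value of joint coupling above 0.0012 m), for 0.1 s.
2. the slide is pushed right to the other end of its free play (coupling below -1.2 mm) (value of joint coupling below -0.0012 m), for 0.1 s.
At the end, for the whole second after the job is handed in: The pin stands upright (within 0.12 rad) in the slide's hole (tip within 4 mm of its axis) and fully home (tip at most 13 mm above the case's underside, 9 mm when the head rests on the plate), at rest and released, with the coupling within 3 mm of its rest (z of pin_tip in the frame of case below 0.013 m and horizontal distance between pin_tip and hole below 0.004 m and angle between pin's own z axis and vertical below 0.12 rad and value of joint coupling between -0.003 and 0.003 m and linear speed of pin below 0.01 m/s); the robot touches nothing.
It fails at once if the coupling's spring is strained more than 8 mm either way (value of joint coupling above 0.008 m or value of joint coupling below -0.008 m).
It fails at once if a bystander (jar, clip board, padlock, key, door stop or fob) is moved more than 20 mm (distance of any of jar, clipboard, padlock, key, doorstop, fob from where it was at the start of the episode above 0.02 m).
It also fails if it takes over 67 s, if anything falls off the work surface, if the arm or the gripper's body presses on something with over 40 N, if the wrist force passes 120 N, or if a joint passes its speed limit or range.

## Working session

There is one attempt and no reset: what is moved stays moved. The work goes in short steps, Python scripts to look and compute and a tool call to move; the robot and the scene stay as the last step left them, time stands still between calls to the robot, and variables do not carry over. Pictures are saved under pics/ and viewed, at most 10 in all, crops included, and the job is handed in when it is done.

Besides the shell and the picture viewer there is one more tool, called after "Emit:" as a command line: name --argument value ..., lists and objects as JSON in quotes. move_arm: Moves the arm, as the interface text tells. Its arguments: {"type":"object","properties":{"targets":{"type":"array","items":{"type":"array"}},"squeeze":{"type":"number"}},"required":["targets"]}

```bash
mkdir -p pics; cat > h.py <<'E'
import numpy as np, cv2
from workcell import env
def proj(p,c):
    q=c["extrinsics"]@np.r_[p,1]; f=200/np.tan(np.radians(c["fovy"])/2)
    return c["cx"]+f*q[0]/-q[2], c["cy"]-f*q[1]/-q[2]
def ray(u,v,c,z):
    f=200/np.tan(np.radians(c["fovy"])/2); E=np.array(c["extrinsics"]); R=E[:3,:3]; o=-R.T@E[:3,3]
    d=R.T@np.array([(u-c["cx"])/f,-(v-c["cy"])/f,-1]); return o+d*(z-o[2])/d[2]
def save(c,n): cv2.imwrite("pics/"+n,c["pixels"][:,:,::-1])
E
python3 - <<'E'
from h import *
np.set_printoptions(precision=4,suppress=True)
s=env.get_state(); print(s)
for n in("top","scene"):
    c=env.read_camera(n); save(c,n+"1.png"); print(n,[ (k,v) for k,v in c.items() if k!="pixels"])
    for t in "case tab hole pin pin_tip stand jar clipboard padlock key doorstop fob".split():
        print(t,[(np.round(d["centre"],3).tolist(),round(d["confidence"],2),np.round(proj(d["centre"],c)).tolist()) for d in env.landmark_of(t,c)[:4]])
E
```

```text
{'clock': 0.0, 'joint_pos': array([1.0304, 0.314 , 0.045 , 1.3036, 0.0001, 1.4312]), 'qvel': array([-0.001 ,  0.0005,  0.0007, -0.0004,  0.0003, -0.0006]), 'tau': array([  0.0012, -48.063 ,  29.8531,   0.0194,  -0.0001,   0.    ]), 'tcp_pos': array([0.2241, 0.529 , 0.2304]), 'orientation': array([-0.0003,  0.1991,  0.98  , -0.0009]), 'wrist_force': array([-0.1942, -1.1972,  0.3023]), 'ft_torque': array([ 0.0031, -0.0177,  0.0248]), 'grip_force': 0.0, 'finger_gap': 0.08584539554840435}
top [('fovy', 51.35082579462981), ('cx', 325.49987914412634), ('cy', 200.03661709444472), ('extrinsics', array([[ 0.0041, -0.9999,  0.0129, -0.0104],
       [ 0.9821,  0.0065,  0.1881, -0.5546],
       [-0.1882,  0.0119,  0.9821, -1.033 ],
       [ 0.    ,  0.    ,  0.    ,  1.    ]])), ('shot', 1)]
case [([0.474, -0.338, -0.002], 0.47, [447.0, 234.0])]
tab [([0.514, -0.024, 0.083], 0.65, [332.0, 213.0])]
hole [([0.587, -0.009, 0.041], 0.61, [326.0, 189.0]), ([0.472, -0.338, -0.001], 0.45, [447.0, 234.0])]
pin [([0.416, 0.316, 0.003], 0.72, [203.0, 254.0]), ([0.511, 0.373, -0.0], 0.61, [185.0, 219.0]), 
[... 1156 characters left out ...]
-0.002], 0.9, [444.0, 173.0]), ([0.421, 0.317, 0.0], 0.54, [408.0, 160.0]), ([0.51, 0.293, 0.014], 0.53, [421.0, 176.0])]
pin_tip [([0.427, 0.32, -0.0], 0.85, [410.0, 161.0]), ([0.509, 0.373, -0.001], 0.85, [445.0, 172.0]), ([0.507, 0.294, 0.006], 0.48, [420.0, 178.0])]
stand [([0.512, 0.29, 0.002], 0.9, [419.0, 181.0])]
jar [([0.476, -0.336, 0.004], 0.96, [160.0, 249.0]), ([0.553, -0.01, 0.005], 0.3, [318.0, 225.0])]
clipboard [([0.708, 0.338, -0.007], 0.82, [489.0, 226.0])]
padlock [([0.777, -0.063, -0.001], 0.65, [343.0, 314.0])]
key [([0.343, 0.169, -0.0], 0.5, [346.0, 159.0])]
doorstop [([0.651, -0.307, -0.003], 0.79, [192.0, 311.0])]
fob [([0.323, -0.205, -0.003], 0.7, [207.0, 193.0])]
```

```bash
ls . pics
```

```text
.:
h.py
pics

pics:
scene1.png
top1.png
```

View pics/top1.png

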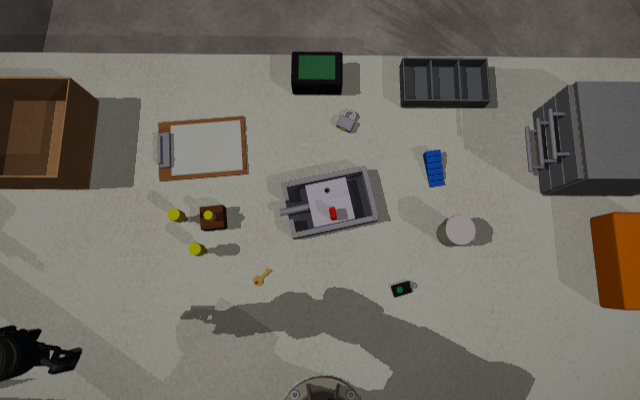

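```bash
python3 - <<'E'
import cv2,numpy as np
a=cv2.imread("pics/scene1.png")[100:230,350:500]
b=cv2.imread("pics/top1.png")[140:270,250:400]
cv2.imwrite("pics/crop1.png",np.hstack([cv2.resize(x,(390,338),interpolation=cv2.INTER_CUBIC) for x in(a,b)]))
E
```

```text
(no output)
```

View pics/crop1.png

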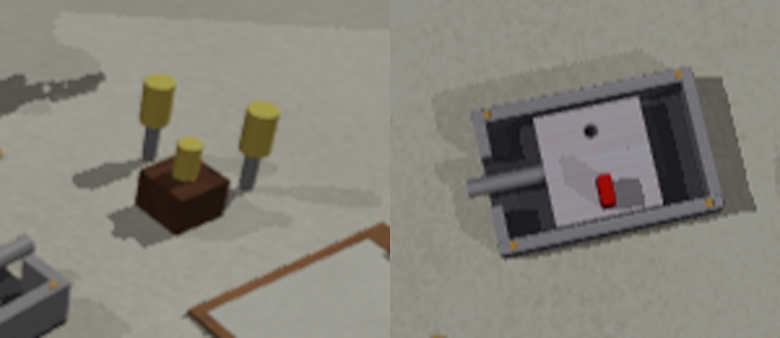

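The top view shows three yellow-headed pins, at (176,215), (196,249) and (208,216). The first two stand free on the shelf and are larger. The one at (208,216) stands in the dark block, and the crop shows it has the smallest head, so that is the pin I need. The case is around (330,203), with the red tab at (333,213), the hole at (327,190) and the bolt pointing left.

```bash
cat >> h.py <<'E'
def blob(c,f,box):
    u0,v0,u1,v1=box; h=cv2.cvtColor(c["pixels"],cv2.COLOR_RGB2HSV).astype(int); m=f(h[...,0],h[...,1],h[...,2]); v,u=np.nonzero(m[v0:v1,u0:u1]); return u.mean()+u0,v.mean()+v0,len(u)
E
python3 - <<'E'
from h import *
np.set_printoptions(precision=4,suppress=True)
c=env.read_camera("top")
P=[ray(u,v,c,.046)[:2] for u,v in[(287.3,184.2),(360.8,168.5),(372.7,218.1),(297.3,234.2)]]
P=np.array(P); print(P, P.mean(0)); 
y=P[0]+P[3]-P[1]-P[2]; x=P[0]+P[1]-P[2]-P[3]; print(np.arctan2(-y[0],y[1]),np.arctan2(x[1],x[0]))
b=blob(c,lambda h,s,v:((h<8)|(h>172))&(s>150)&(v>150),(310,195,350,235)); print("redbright",b,ray(*b[:2],c,.08))
b=blob(c,lambda h,s,v:((h<8)|(h>172))&(s>150)&(v>60),(310,195,350,235)); print("redall",b,ray(*b[:2],c,.08))
b=blob(c,lambda h,s,v:(v<100),(318,183,335,197)); print("hole",b,ray(*b[:2],c,.044))
b=blob(c,lambda h,s,v:(h>22)&(h<35)&(s>150)&(v>150),(198,206,222,230)); print("pinhead",b,ray(*b[:2],c,.078))
d=cv2.cvtColor(c["pixels"],cv2.COLOR_RGB2HSV)
s=env.read_camera("scene")
b=blob(s,lambda h,s,v:((h<8)|(h>172))&(s>150)&(v>60),(285,170,325,230)); print("scene red",b, ray(*b[:2],s,.062))
b=blob(s,lambda h,s,v:(h>22)&(h<35)&(s>120)&(v>60),(414,145,432,175)); print("scene pin",b,ray(*b[:2],s,.06))
E
```

```text
[[ 0.5979  0.0936]
 [ 0.6422 -0.1013]
 [ 0.5088 -0.1308]
 [ 0.4656  0.065 ]] [ 0.5536 -0.0184]
0.22034604472040928 0.21535764025111362
redbright (np.float64(nan), np.float64(nan), 0) [nan nan nan]
redall (np.float64(332.6), np.float64(212.95384615384614), 65) [ 0.5163 -0.0252  0.08  ]
hole (np.float64(326.90909090909093), np.float64(190.0909090909091), 22) [ 0.5831 -0.0111  0.044 ]
pinhead (np.float64(nan), np.float64(nan), 0) [nan nan nan]
scene red (np.float64(303.0898203592814), np.float64(197.51497005988023), 167) [ 0.515  -0.0266  0.062 ]
scene pin (np.float64(421.45), np.float64(160.62857142857143), 140) [0.5077 0.2893 0.06  ]h.py:11: RuntimeWarning: Mean of empty slice.
  u0,v0,u1,v1=box; h=cv2.cvtColor(c["pixels"],cv2.COLOR_RGB2HSV).astype(int); m=f(h[...,0],h[...,1],h[...,2]); v,u=np.nonzero(m[v0:v1,u0:u1]); return u.mean()+u0,v.mean()+v0,len(u)
  ret = ret.dtype.type(ret / rcount)
```

```bash
cat >> h.py <<'E'
from scipy.spatial.transform import Rotation as Ro
YAW=0.218
def go(p,yaw=YAW):
    s=env.get_state(); w,x,y,z=s["orientation"]; R=Ro.from_quat([x,y,z,w])
    yd=np.array([-np.sin(yaw),np.cos(yaw),0]); zd=np.array([0,0,-1]); T=Ro.from_matrix(np.c_[np.cross(yd,zd),yd,zd])
    if (R.inv()*T).magnitude()>1.6: T=T*Ro.from_euler('z',np.pi)
    print("tcp",s["tcp_pos"].round(4),"gap",round(s["finger_gap"],4),"F",s["wrist_force"].round(2),"shift",(R.inv().apply(np.array(p)-s["tcp_pos"])*1000).round(1),"turn",((R.inv()*T).as_rotvec()*18/np.pi).round(2),"t",s["clock"])
E
python3 -c "
from h import *
go([.516,-.0255,.19])"
```

```text
tcp [0.2244 0.5295 0.2313] gap 0.0852 F [-0.3   0.18 -0.34] shift [-485.  -397.2   41.3] turn [ 0.    0.   -3.55] t 1.4
```

Emit:
move_arm --targets '[[[-240,-198,0],[0,0,-1.8],-0.2],[[-240,-198,0],[0,0,-1.8],-0.2],[[-240,-198,0],[0,0,-1.8],-0.2],[[-240,-198,0],[0,0,-1.8],-0.2],[[-240,-198,0],[0,0,-1.8],-0.2]]' --squeeze 30

```text
clock: 2.02
tcp_pos: [0.3682, 0.2529, 0.2316]
orientation: [0.001, 0.043, 0.999, 0.0]
wrist_force: [1.0, 0.0, -0.4]
finger_gap: 0.051
grip_force: 0.0
```

```bash
python3 -c "
from h import *
go([.516,-.0255,.15])"
```

```text
tcp [0.3682 0.2529 0.2316] gap 0.051 F [ 0.98  0.01 -0.37] shift [-171.1 -264.7   81.6] turn [ 0.    0.01 -1.74] t 2.025
```

Emit:
move_arm --targets '[[[-171,-265,50],[0,0,-1.74],-0.2],[[-171,-265,50],[0,0,-1.74],-0.2],[[-171,-265,50],[0,0,-1.74],-0.2],[[-171,-265,50],[0,0,-1.74],-0.2],[[-171,-265,50],[0,0,-1.74],-0.2]]'

```text
clock: 2.65
tcp_pos: [0.5073, -0.01, 0.1842]
orientation: [0.001, -0.108, 0.994, 0.0]
wrist_force: [1.0, 0.2, 0.5]
finger_gap: 0.051
grip_force: 0.0
```

```bash
python3 -c "
from h import *
go([.516,-.0255,.11])"
```

```text
tcp [ 0.5073 -0.01    0.1842] gap 0.051 F [0.99 0.19 0.45] shift [ -5.1 -17.   74.2] turn [-0.    0.01 -0.01] t 2.65
```

Emit:
move_arm --targets '[[[-5,-17,74],[0,0,0],-0.2],[[-5,-17,74],[0,0,0],-0.2],[[-5,-17,74],[0,0,0],-0.2],[[-5,-17,74],[0,0,0],-0.2]]'

```text
clock: 3.15
tcp_pos: [0.5159, -0.0228, 0.1122]
orientation: [0.001, -0.109, 0.994, -0.0]
wrist_force: [0.0, 0.4, -0.4]
finger_gap: 0.0509
grip_force: 0.0
```

```bash
python3 -c "
from h import *
go([.516,-.0255,.05])
c=env.read_camera('scene');d=env.read_camera('top')
a=cv2.resize(c['pixels'][120:270,230:380],(400,400),interpolation=2);b=cv2.resize(d['pixels'][140:270,260:390],(400,400),interpolation=2)
cv2.imwrite('pics/c2.png',np.hstack([a,b])[:,:,::-1])
b=blob(c,lambda h,s,v:((h<8)|(h>172))&(s>150)&(v>60),(285,170,325,230)); print('scene red',b, ray(*b[:2],c,.062))
"
```

```text
tcp [ 0.5159 -0.0228  0.1122] gap 0.0509 F [ 0.01  0.4  -0.39] shift [ 0.7 -2.6 62.2] turn [-0.01  0.01  0.  ] t 3.15
scene red (np.float64(303.0903614457831), np.float64(197.56626506024097), 166) [ 0.51520188 -0.02670316  0.062     ]
```

View pics/c2.png

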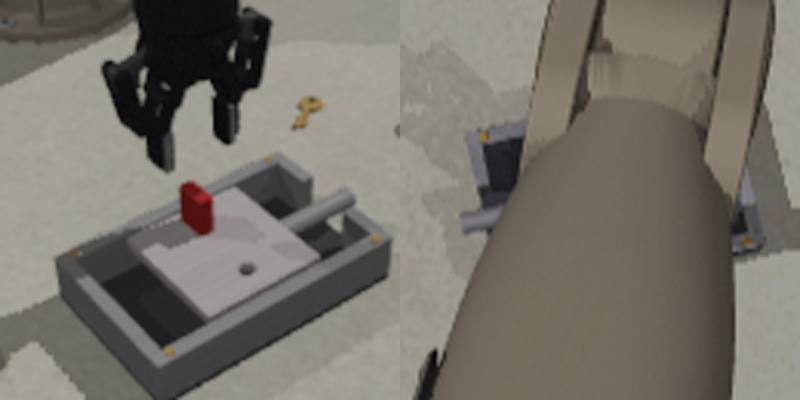

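The left half of the crop shows the fingers straddling the red tab, which is at crop (197,208). The arm hides the tab in the top view. Lowering now.

Emit:
move_arm --targets '[[[0,0,45],[0,0,0],-0.2],[[0,0,59],[0,0,0],-0.2],[[0,0,59],[0,0,0],-0.2],[[0,0,59],[0,0,0],-0.2],[[0,0,59],[0,0,0],0.1]]'

```text
clock: 3.88
tcp_pos: [0.516, -0.0237, 0.0525]
orientation: [0.001, -0.108, 0.994, -0.0]
wrist_force: [-0.9, 0.0, 0.1]
finger_gap: 0.0385
grip_force: 0.0
```

```bash
python3 -c "
from h import *
go([.516,-.0255,.05])
c=env.read_camera('scene')
b=blob(c,lambda h,s,v:((h<8)|(h>172))&(s>150)&(v>60),(285,170,325,230)); print('scene red',b, ray(*b[:2],c,.062))
"
```

```text
tcp [ 0.516  -0.0237  0.0525] gap 0.0385 F [-0.94  0.04  0.05] shift [ 0.4 -1.8  2.5] turn [-0.    0.01 -0.01] t 3.875
scene red (np.float64(303.5416666666667), np.float64(197.54761904761904), 168) [ 0.51556943 -0.02579395  0.062     ]
```

Close gently with 20 N, nudging 2 mm toward the measured tab.

Emit:
move_arm --targets '[[[0,-1.5,1],[0,0,0],0.4],[[0,-1.5,1],[0,0,0],1],[[0,-1.5,1],[0,0,0],1],[[0,-1.5,1],[0,0,0],1],[[0,-1.5,1],[0,0,0],1]]' --squeeze 30

```text
clock: 4.55
tcp_pos: [0.5155, -0.0251, 0.0505]
orientation: [0.0, -0.108, 0.994, -0.0]
wrist_force: [-0.6, -0.7, 3.1]
finger_gap: 0.0135
grip_force: 32.0
```

```bash
cat >> h.py <<'E'
def st():
    F=[];
    for i in range(4):
        s=env.get_state(); F.append(s["wrist_force"])
    y=np.array([-np.sin(YAW),np.cos(YAW),0]); print("t",s["clock"],"s_y mm",round(1000*y@s["tcp_pos"],2),"F_y",round(y@np.mean(F,0),2),np.mean(F,0).round(2),"gap",s["finger_gap"],"grip",s["grip_force"],"z",s["tcp_pos"][2])
E
python3 -c "
from h import *
st()"
```

```text
t 4.55 s_y mm -135.95 F_y -0.56 [-0.64 -0.72  3.13] gap 0.013471048075318582 grip 31.981614232063293 z 0.05045300975396478
```

Emit:
move_arm --targets '[[[0,2,0],[0,0,0],1],[[0,4,0],[0,0,0],1],[[0,4,0],[0,0,0],1]]'

```text
clock: 4.92
tcp_pos: [0.5146, -0.0209, 0.0504]
orientation: [0.0, -0.108, 0.994, -0.0]
wrist_force: [-1.4, -0.2, 5.4]
finger_gap: 0.0136
grip_force: 32.2
```

```bash
python3 -c "
from h import *
st()"
```

```text
t 4.925 s_y mm -131.72 F_y 0.06 [-1.37 -0.24  5.39] gap 0.013625975224658542 grip 32.21935451030731 z 0.0504448585752731
```

Emit:
move_arm --targets '[[[0,2,0],[0,0,0],1],[[0,4,0],[0,0,0],1],[[0,4,0],[0,0,0],1]]'

```text
clock: 5.3
tcp_pos: [0.5137, -0.0169, 0.0504]
orientation: [0.0, -0.108, 0.994, -0.0]
wrist_force: [-0.6, -0.8, 5.9]
finger_gap: 0.0135
grip_force: 32.2
```

```bash
python3 -c "
from h import *
st()"
```

```text
t 5.3 s_y mm -127.63 F_y -0.63 [-0.61 -0.78  5.94] gap 0.01354597980830387 grip 32.2321343421936 z 0.05044029322402724
```

Emit:
move_arm --targets '[[[0,2,0],[0,0,0],1],[[0,4,0],[0,0,0],1],[[0,4,0],[0,0,0],1]]'

```text
clock: 5.68
tcp_pos: [0.5128, -0.0131, 0.0504]
orientation: [0.0, -0.108, 0.994, -0.0]
wrist_force: [0.3, -0.1, 6.6]
finger_gap: 0.0137
grip_force: 32.2
```

```bash
python3 -c "
from h import *
st()"
```

```text
t 5.675 s_y mm -123.66 F_y -0.18 [ 0.25 -0.13  6.58] gap 0.013674442790410067 grip 32.232046723365784 z 0.05044190499620431
```

Emit:
move_arm --targets '[[[0,2,0],[0,0,0],1],[[0,4,0],[0,0,0],1],[[0,4,0],[0,0,0],1]]'

```text
clock: 6.05
tcp_pos: [0.5119, -0.0091, 0.0504]
orientation: [0.0, -0.108, 0.994, -0.0]
wrist_force: [-0.5, 0.1, 5.5]
finger_gap: 0.0138
grip_force: 32.2
```

```bash
python3 -c "
from h import *
st()"
```

```text
t 6.05 s_y mm -119.65 F_y 0.19 [-0.52  0.08  5.47] gap 0.01381173825309797 grip 32.23600924015045 z 0.05043014294890114
```

Emit:
move_arm --targets '[[[0,2,0],[0,0,0],1],[[0,4,0],[0,0,0],1],[[0,4,0],[0,0,0],1]]'

```text
clock: 6.42
tcp_pos: [0.5112, -0.0057, 0.0504]
orientation: [0.0, -0.108, 0.994, -0.001]
wrist_force: [-1.2, -2.7, 4.6]
finger_gap: 0.0134
grip_force: 32.2
```

```bash
python3 -c "
from h import *
st()
c=env.read_camera('scene');d=env.landmark_of('hole',c);print(d and d[0])
b=blob(c,lambda h,s,v:(v<110),(318,208,345,230));print(b)
st()"
```

```text
t 6.425 s_y mm -116.17 F_y -2.37 [-1.18 -2.69  4.56] gap 0.013375262489084765 grip 32.213900685310364 z 0.05043166251529066
{'centre': [0.5764, 0.0086, 0.0414], 'confidence': 0.87}
(np.float64(334.86567164179104), np.float64(223.11940298507463), 67)
t 6.525 s_y mm -116.23 F_y -2.36 [-0.87 -2.61  5.47] gap 0.013597116701807629 grip 32.22444713115692 z 0.05044244578531373
```

Emit:
move_arm --targets '[[[0,2,0],[0,0,0],1],[[0,2,0],[0,0,0],1],[[0,2,0],[0,0,0],1]]'

```text
clock: 6.9
tcp_pos: [0.5109, -0.0043, 0.0504]
orientation: [0.0, -0.108, 0.994, -0.001]
wrist_force: [-0.4, -4.4, 4.7]
finger_gap: 0.0134
grip_force: 32.2
```

```bash
python3 -c "
from h import *
for i in range(3): st(); env.read_camera('top')"
```

```text
t 6.9 s_y mm -114.66 F_y -4.17 [-0.41 -4.36  4.7 ] gap 0.013419415112743945 grip 32.21584975719452 z 0.05043720126953979
t 6.95 s_y mm -114.7 F_y -4.13 [-1.12 -4.48  4.89] gap 0.013511687904037607 grip 32.21630483865738 z 0.050411085459196134
t 7.0 s_y mm -114.72 F_y -4.58 [-1.85 -5.1   5.28] gap 0.013554919868523361 grip 32.21681535243988 z 0.0504286097479193
```

Emit:
move_arm --targets '[[[0,-5,0],[0,0,0],1],[[0,-10,0],[0,0,0],1],[[0,-15,0],[0,0,0],1],[[0,-20,0],[0,0,0],1],[[0,-20,0],[0,0,0],1]]'

```text
clock: 7.68
tcp_pos: [0.515, -0.0228, 0.0504]
orientation: [0.0, -0.108, 0.994, 0.0]
wrist_force: [-1.5, -0.3, 6.6]
finger_gap: 0.0132
grip_force: 32.4
```

```bash
python3 -c "
from h import *
st()"
```

```text
t 7.675 s_y mm -133.66 F_y 0.04 [-1.55 -0.31  6.61] gap 0.013219773265479094 grip 32.39960074424744 z 0.050416433698740305
```

Emit:
move_arm --targets '[[[0,-2,0],[0,0,0],1],[[0,-4,0],[0,0,0],1],[[0,-4,0],[0,0,0],1]]'

```text
clock: 8.05
tcp_pos: [0.5158, -0.0265, 0.0504]
orientation: [0.0, -0.108, 0.994, 0.0]
wrist_force: [-0.9, -0.4, 6.4]
finger_gap: 0.0133
grip_force: 32.4
```

```bash
python3 -c "
from h import *
st();env.read_camera('top');st()"
```

```text
t 8.05 s_y mm -137.46 F_y -0.2 [-0.92 -0.41  6.44] gap 0.013290189798995072 grip 32.416364550590515 z 0.05042052075480329
t 8.1 s_y mm -137.41 F_y -0.89 [-0.85 -1.1   6.12] gap 0.013700479910411244 grip 32.41258442401886 z 0.050425422847290596
```

Emit:
move_arm --targets '[[[0,-2,0],[0,0,0],1],[[0,-4,0],[0,0,0],1],[[0,-4,0],[0,0,0],1]]'

```text
clock: 8.48
tcp_pos: [0.5165, -0.0295, 0.0504]
orientation: [0.0, -0.109, 0.994, 0.001]
wrist_force: [-1.4, 2.9, 7.1]
finger_gap: 0.0137
grip_force: 32.5
```

```bash
python3 -c "
from h import *
st();env.read_camera('top');st()"
```

```text
t 8.475 s_y mm -140.55 F_y 3.15 [-1.45  2.91  7.11] gap 0.013726506248296607 grip 32.48284041881561 z 0.05041458380233772
t 8.525 s_y mm -140.51 F_y 3.53 [-1.62  3.26  7.76] gap 0.013711646900563685 grip 32.485166788101196 z 0.05041031095471786
```

Emit:
move_arm --targets '[[[0,-1.5,0],[0,0,0],1],[[0,-1.5,0],[0,0,0],1],[[0,-1.5,0],[0,0,0],1]]'

```text
clock: 8.9
tcp_pos: [0.5167, -0.0305, 0.0504]
orientation: [0.0, -0.109, 0.994, 0.002]
wrist_force: [-1.9, 4.8, 7.4]
finger_gap: 0.0135
grip_force: 32.5
```

```bash
python3 -c "
from h import *
for i in range(3): st(); env.read_camera('top')"
```

```text
t 8.9 s_y mm -141.5 F_y 5.09 [-1.87  4.8   7.35] gap 0.013547256875722178 grip 32.51429200172424 z 0.05038995649341546
t 8.95 s_y mm -141.51 F_y 4.74 [-1.83  4.45  7.77] gap 0.013553370551417837 grip 32.51554012298584 z 0.05040911563902856
t 9.0 s_y mm -141.51 F_y 4.64 [-1.64  4.39  7.38] gap 0.013839439783388143 grip 32.516716718673706 z 0.05039858521996467
```

Emit:
move_arm --targets '[[[0,5,0],[0,0,0],1],[[0,10,0],[0,0,0],1],[[0,13,0],[0,0,0],1],[[0,13,0],[0,0,0],1],[[0,13,0],[0,0,0],1]]'

```text
clock: 9.68
tcp_pos: [0.5142, -0.0192, 0.0504]
orientation: [0.0, -0.109, 0.994, 0.0]
wrist_force: [-1.2, -0.4, 6.4]
finger_gap: 0.0137
grip_force: 32.4
```

```bash
python3 -c "
from h import *
st();env.read_camera('top');st()"
```

```text
t 9.675 s_y mm -129.91 F_y -0.16 [-1.19 -0.43  6.43] gap 0.013749016738100493 grip 32.390241622924805 z 0.05044297931636916
t 9.725 s_y mm -129.9 F_y 0.01 [-0.92 -0.2   6.47] gap 0.013426873258189236 grip 32.38976061344147 z 0.05041574911394498
```

Emit:
move_arm --targets '[[[0,2,0],[0,0,0],1],[[0,2,0],[0,0,0],1],[[0,2,0],[0,0,0],1]]'

```text
clock: 10.1
tcp_pos: [0.5137, -0.0173, 0.0504]
orientation: [0.0, -0.108, 0.994, 0.0]
wrist_force: [-1.4, -0.6, 7.8]
finger_gap: 0.0135
grip_force: 32.4
```

```bash
python3 -c "
from h import *
st();go([.51,-.017,.05])
for n in('scene','top'):
    c=env.read_camera(n)
    print(proj(env.landmark_of('hole',c)[0]['centre'],c),env.landmark_of('hole',c)[0]['centre'])"
```

```text
t 10.1 s_y mm -127.96 F_y -0.32 [-1.35 -0.62  7.82] gap 0.013544408874442242 grip 32.35590398311615 z 0.05040874398216077
tcp [ 0.5137 -0.0173  0.0504] gap 0.0135 F [-1.35 -0.62  7.82] shift [3.6 1.1 0.4] turn [ 0.  0. -0.] t 10.1
(np.float64(326.6149717981252), np.float64(219.73147862191152)) [0.5821, -0.002, 0.0423]
(np.float64(202.43602949302527), np.float64(149.1416992157014)) [0.7073, 0.3364, -0.0002]
```

Emit:
move_arm --targets '[[[0,0,0],[0,0,0],0.4],[[0,0,0],[0,0,0],-0.2],[[0,0,0],[0,0,0],-0.2],[[0,0,-60],[0,0,0],-0.2],[[0,0,-120],[0,0,0],-0.2]]'

```text
clock: 11.02
tcp_pos: [0.5128, -0.0174, 0.1707]
orientation: [-0.001, -0.108, 0.994, 0.001]
wrist_force: [1.8, -0.4, 0.5]
finger_gap: 0.0514
grip_force: 0.0
```

```bash
python3 -c "
from h import *
go([.508,.2895,.17])"
```

```text
tcp [ 0.5128 -0.0174  0.1707] gap 0.0514 F [ 1.79 -0.42  0.52] shift [-61.4 300.8   0.9] turn [ 0.01 -0.01 -0.01] t 11.025
```

Emit:
move_arm --targets '[[[-61,301,0],[0,0,0],-0.2],[[-61,301,0],[0,0,0],-0.2],[[-61,301,0],[0,0,0],-0.2],[[-61,301,0],[0,0,0],-0.2],[[-61,301,0],[0,0,0],-0.2]]'

```text
clock: 11.65
tcp_pos: [0.508, 0.2916, 0.1701]
orientation: [0.0, -0.109, 0.994, 0.0]
wrist_force: [1.1, -0.2, -0.3]
finger_gap: 0.051
grip_force: 0.0
```

```bash
python3 -c "
from h import *
go([.508,.2895,.17])
c=env.read_camera('top'); s=env.read_camera('scene')
np.set_printoptions(precision=4,suppress=True)
import sys
b=blob(c,lambda h,s,v:(v<100),(316,180,335,200)); print('hole top',b,ray(*b[:2],c,.044))
b=blob(c,lambda h,s,v:((h<8)|(h>172))&(s>150)&(v>60),(310,195,350,235)); print('red',b,ray(*b[:2],c,.08))
print(env.landmark_of('hole',c)[:1],env.landmark_of('hole',s)[:1])
b=blob(s,lambda h,s,v:(h>22)&(h<35)&(s>120)&(v>60),(414,145,432,175)); print('scene pin',b,ray(*b[:2],s,.06))
a=cv2.resize(s['pixels'][100:240,290:500],(600,400),interpolation=2);cv2.imwrite('pics/c3.png',a[:,:,::-1])
np.save('t.npy',c['pixels'])
"
```

```text
tcp [0.508  0.2916 0.1701] gap 0.051 F [ 1.12 -0.18 -0.31] shift [ 0.5 -2.1  0.1] turn [ 0.  0. -0.] t 11.65
hole top (np.float64(322.15384615384613), np.float64(185.28205128205127), 39) [0.5961 0.0015 0.044 ]
red (np.float64(330.0322580645161), np.float64(213.5), 62) [ 0.5148 -0.0187  0.08  ]
[] [{'centre': [0.5833, -0.0032, 0.0401], 'confidence': 0.62}]
scene pin (np.float64(421.4225352112676), np.float64(160.61267605633802), 142) [0.5076 0.2893 0.06  ]
```

View pics/c3.png

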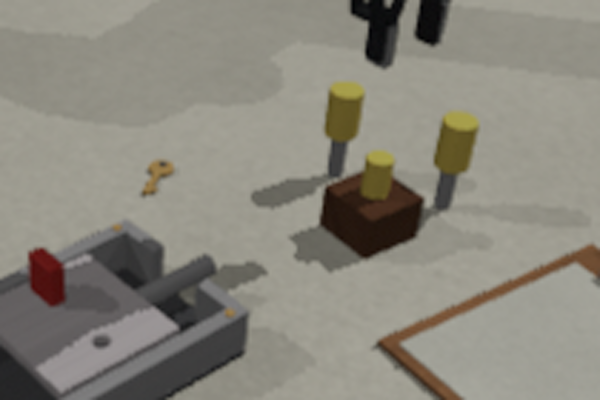

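The crop shows the small pin in the dark block at (378,175). The gripper is above it, and the two larger pins at (345,110) and (457,145) are clear of it. Lowering.

Emit:
move_arm --targets '[[[0,0,50],[0,0,0],-0.2],[[0,0,95],[0,0,0],-0.2],[[0,0,119],[0,0,0],-0.2],[[0,0,119],[0,0,0],-0.2],[[0,0,119],[0,0,0],-0.2]]'

```text
clock: 12.48
tcp_pos: [0.5095, 0.2887, 0.0524]
orientation: [0.001, -0.108, 0.994, 0.0]
wrist_force: [-0.1, 0.6, -0.2]
finger_gap: 0.0516
grip_force: 0.0
```

```bash
python3 -c "
from h import *
go([.508,.2895,.05])
s=env.read_camera('scene')
a=cv2.resize(s['pixels'][110:200,375:495],(640,480),interpolation=2);cv2.imwrite('pics/c4.png',a[:,:,::-1])
"
```

```text
tcp [0.5095 0.2887 0.0524] gap 0.0516 F [-0.09  0.55 -0.24] shift [1.3 1.1 2.4] turn [ 0.    0.01 -0.01] t 12.475
```

View pics/c4.png

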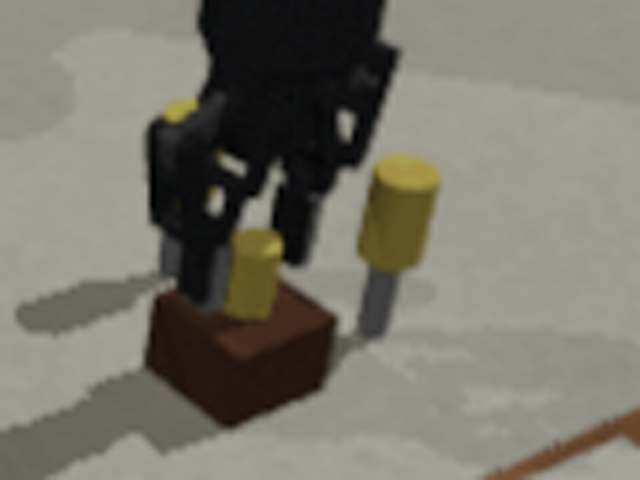

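The crop shows the head at (252,275) between the two fingertips, at (205,285) and (295,250), but I can't judge the alignment in depth from this view. I'll cross-check with the first top picture, using the head's top face.

```bash
python3 -c "
from h import *
np.set_printoptions(precision=4,suppress=True)
c=env.read_camera('top'); s=env.read_camera('scene')
im=cv2.imread('pics/top1.png')[:,:,::-1]
d=dict(c); d['pixels']=np.ascontiguousarray(im)
b=blob(d,lambda h,s,v:(h>22)&(h<38)&(s>150)&(v>100),(199,206,221,228)); print(b,ray(*b[:2],c,.07),ray(*b[:2],c,.078))
for box in ((164,204,188,226),(186,240,206,262)):
  b=blob(d,lambda h,s,v:(h>22)&(h<38)&(s>150)&(v>100),box); print(b)
im=cv2.imread('pics/scene1.png')[:,:,::-1]; d=dict(s); d['pixels']=np.ascontiguousarray(im)
h=cv2.cvtColor(d['pixels'],cv2.COLOR_RGB2HSV).astype(int); m=((h[...,0]>20)&(h[...,0]<38)&(h[...,1]>110)&(h[...,2]>60)).astype(np.uint8)
m[:, :412]=0; m[:,432:]=0; m[:140]=0;m[185:]=0
v,u=np.nonzero(m); print(u.min(),u.max(),v.min(),v.max(),u.mean(),v.mean())
for p in ([.508,.2895,.078],[.508,.2895,.042],[.508,.2895,.06]): print(proj(p,s))
"
```

```text
(np.float64(207.69565217391303), np.float64(214.6086956521739), 69) [0.5117 0.292  0.07  ] [0.5104 0.2898 0.078 ]
(np.float64(173.52252252252254), np.float64(214.00900900900902), 111)
(np.float64(194.43478260869566), np.float64(248.6086956521739), 115)
412 427 140 169 420.3611111111111 158.6
(np.float64(422.6887121306804), np.float64(154.47302471106084))
(np.float64(420.5571452097079), np.float64(166.73615418645414))
(np.float64(421.6105874429711), np.float64(160.67558983154262))
```

Emit:
move_arm --targets '[[[0,0.5,0],[0,0,0],0.3],[[0,0.5,0],[0,0,0],1],[[0,0.5,0],[0,0,0],1],[[0,0.5,0],[0,0,0],1],[[0,0.5,0],[0,0,0],1]]' --squeeze 35

```text
clock: 13.25
tcp_pos: [0.5088, 0.2903, 0.0521]
orientation: [0.001, -0.108, 0.994, 0.0]
wrist_force: [-0.8, 0.1, 6.0]
finger_gap: 0.023
grip_force: 34.1
```

Emit:
move_arm --targets '[[[0,0,-20],[0,0,0],1],[[0,0,-50],[0,0,0],1],[[0,0,-90],[0,0,0],1],[[0,0,-90],[0,0,0],1]]'

```text
clock: 13.75
tcp_pos: [0.5104, 0.2908, 0.1444]
orientation: [0.003, -0.108, 0.994, 0.001]
wrist_force: [0.2, 0.2, -1.9]
finger_gap: 0.0234
grip_force: 34.8
```

```bash
python3 -c "
from h import *
go([.5806,-.0024,.13])
st()"
```

```text
tcp [0.5104 0.2908 0.1444] gap 0.0234 F [ 0.17  0.16 -1.87] shift [  -5.3 -301.5   14.1] turn [ 0.01  0.03 -0.  ] t 13.75
t 13.75 s_y mm 173.56 F_y 0.12 [ 0.17  0.16 -1.87] gap 0.02341005971176187 grip 34.84831988811493 z 0.1443700222863428
```

Emit:
move_arm --targets '[[[-5,-301,10],[0,0,0],1],[[-5,-301,10],[0,0,0],1],[[-5,-301,10],[0,0,0],1],[[-5,-301,10],[0,0,0],1],[[-5,-301,10],[0,0,0],1]]'

```text
clock: 14.38
tcp_pos: [0.5775, -0.0052, 0.1297]
orientation: [-0.001, -0.108, 0.994, 0.0]
wrist_force: [0.6, 1.5, -0.4]
finger_gap: 0.0227
grip_force: 34.9
```

```bash
python3 -c "
from h import *
go([.5806,-.0024,.10])
st()"
```

```text
tcp [ 0.5775 -0.0052  0.1297] gap 0.0227 F [ 0.6   1.48 -0.45] shift [-3.6  2.1 29.7] turn [ 0.   -0.01 -0.01] t 14.375
t 14.375 s_y mm -129.98 F_y 1.31 [ 0.6   1.48 -0.45] gap 0.022698895145418826 grip 34.88083004951477 z 0.12965582646111526
```

Emit:
move_arm --targets '[[[0,0,30],[0,0,0],1],[[0,0,30],[0,0,0],1],[[0,0,30],[0,0,0],1],[[0,0,30],[0,0,0],1]]'

```text
clock: 14.88
tcp_pos: [0.5785, -0.0022, 0.1021]
orientation: [0.001, -0.109, 0.994, -0.0]
wrist_force: [0.2, -0.8, -0.6]
finger_gap: 0.0228
grip_force: 34.9
```

```bash
python3 -c "
from h import *
go([.5806,-.0024,.10])
s=env.read_camera('scene')
a=cv2.resize(s['pixels'][160:250,270:390],(800,600),interpolation=2);cv2.imwrite('pics/c5.png',a[:,:,::-1])
for p in ([.5806,-.0024,.044],[.5806,-.0024,.055]): u,v=proj(p,s); print((u-270)*6.667,(v-160)*6.667)
print([ (n,env.landmark_of(n,s)[:1]) for n in('pin_tip','hole')])
t=env.get_state()['tcp_pos'];u,v=proj(t-[0,0,.045],s); print((u-270)*6.667,(v-160)*6.667)
"
```

```text
tcp [ 0.5785 -0.0022  0.1021] gap 0.0228 F [ 0.22 -0.77 -0.58] shift [-2.  -0.7  2.1] turn [-0.    0.01  0.  ] t 14.875
374.24558822515826 391.7326184229978
374.0558854906578 365.800825504147
[('pin_tip', [{'centre': [0.5063, 0.3774, -0.0035], 'confidence': 0.77}]), ('hole', [{'centre': [0.5821, -0.0045, 0.0423], 'confidence': 0.73}])]
371.3051062821868 356.9331501856286
```

View pics/c5.png

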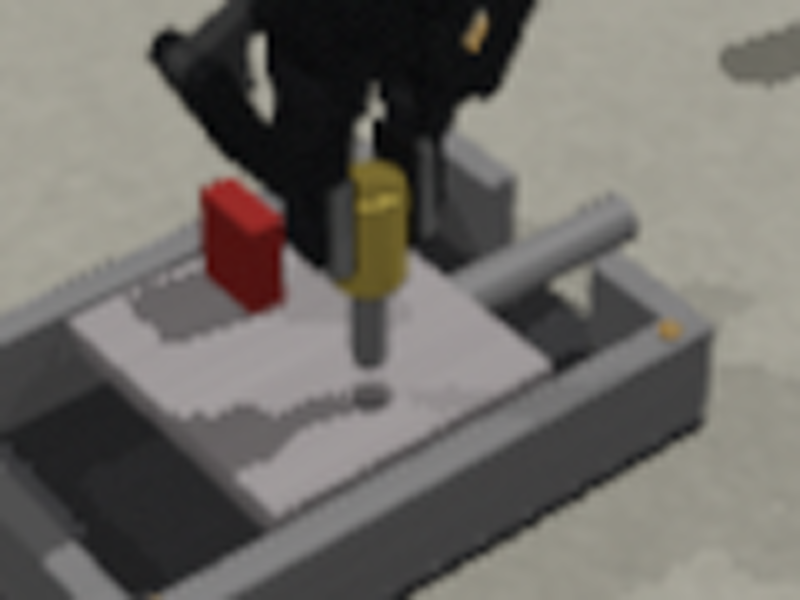

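The crop shows the pin upright with its tip at (370,364), just above the hole at (371,397). The tip is about 2 mm short along case +x. I'll correct that and lower slowly.

Emit:
move_arm --targets '[[[-2.4,-1.4,0],[0,0,0],1],[[-2.4,-1.4,8],[0,0,0],1],[[-2.4,-1.4,14],[0,0,0],1],[[-2.4,-1.4,20],[0,0,0],1],[[-2.4,-1.4,20],[0,0,0],1]]'

```text
clock: 15.65
tcp_pos: [0.58, -0.0038, 0.0803]
orientation: [-0.001, -0.108, 0.994, 0.0]
wrist_force: [0.1, -0.9, -0.4]
finger_gap: 0.0226
grip_force: 34.9
```

```bash
python3 -c "
from h import *
go([.5812,-.0031,.052])
st()"
```

```text
tcp [ 0.58   -0.0038  0.0803] gap 0.0226 F [ 0.15 -0.85 -0.41] shift [-1.3  0.4 28.3] turn [ 0.   -0.01 -0.01] t 15.65
t 15.65 s_y mm -129.12 F_y -0.87 [ 0.15 -0.85 -0.41] gap 0.022629434316030848 grip 34.91854727268219 z 0.08025872395632554
```

Emit:
move_arm --targets '[[[-0.5,0.5,5],[0,0,0],1],[[-0.5,0.5,10],[0,0,0],1],[[-0.5,0.5,15],[0,0,0],1],[[-0.5,0.5,15],[0,0,0],1]]'

```text
clock: 16.15
tcp_pos: [0.5807, -0.0031, 0.0655]
orientation: [-0.0, -0.108, 0.994, 0.0]
wrist_force: [-1.9, -0.2, -1.0]
finger_gap: 0.0231
grip_force: 35.0
```

```bash
python3 -c "
from h import *
st();go([.5812,-.0031,.053])"
```

```text
t 16.15 s_y mm -128.63 F_y 0.2 [-1.86 -0.21 -0.97] gap 0.023086167874843334 grip 34.96454358100891 z 0.06553788667438197
tcp [ 0.5807 -0.0031  0.0655] gap 0.0231 F [-1.86 -0.21 -0.97] shift [-0.5 -0.1 12.5] turn [ 0.   -0.   -0.01] t 16.15
```

Emit:
move_arm --targets '[[[0,0,5],[0,0,0],1],[[0,0,9],[0,0,0],1],[[0,0,11.5],[0,0,0],1],[[0,0,11.5],[0,0,0],1]]'

```text
clock: 16.65
tcp_pos: [0.5807, -0.0032, 0.0543]
orientation: [-0.0, -0.108, 0.994, 0.0]
wrist_force: [-2.4, 0.7, -1.6]
finger_gap: 0.023
grip_force: 35.0
```

```bash
python3 -c "
from h import *
st()"
```

```text
t 16.65 s_y mm -128.71 F_y 1.17 [-2.41  0.66 -1.57] gap 0.022972552119381064 grip 35.02330183982849 z 0.054272909854103636
```

Go a little lower until the head rests on the plate.

Emit:
move_arm --targets '[[[0,0,1.5],[0,0,0],1],[[0,0,2.5],[0,0,0],1],[[0,0,2.5],[0,0,0],1]]'

```text
clock: 17.02
tcp_pos: [0.581, -0.0035, 0.054]
orientation: [0.0, -0.108, 0.994, -0.0]
wrist_force: [-8.1, -0.0, 11.3]
finger_gap: 0.023
grip_force: 36.4
```

```bash
python3 -c "
from h import *
st()"
```

```text
t 17.025 s_y mm -129.07 F_y 1.74 [-8.11 -0.02 11.33] gap 0.023023941526046084 grip 36.35653853416443 z 0.05396703449032808
```

Seated at TCP z 0.054, as expected, with 11 N of upward force. Release and rise.

Emit:
move_arm --targets '[[[0,0,-1.5],[0,0,0],0.2],[[0,0,-1.5],[0,0,0],-0.2],[[0,0,-1.5],[0,0,0],-0.2],[[0,0,-1.5],[0,0,0],-0.2]]'

```text
clock: 17.52
tcp_pos: [0.5812, -0.0032, 0.0535]
orientation: [0.0, -0.108, 0.994, 0.0]
wrist_force: [0.1, 0.8, -0.1]
finger_gap: 0.0511
grip_force: 0.0
```

Emit:
move_arm --targets '[[[0,0,-30],[0,0,0],-0.2],[[0,0,-80],[0,0,0],-0.2],[[0,0,-130],[0,0,0],-0.2],[[0,0,-130],[0,0,0],-0.2]]'

```text
clock: 18.02
tcp_pos: [0.5841, -0.0036, 0.1884]
orientation: [0.004, -0.108, 0.994, -0.001]
wrist_force: [-0.5, 0.4, -0.4]
finger_gap: 0.0512
grip_force: 0.0
```

```bash
python3 -c "
from h import *
st()
s=env.read_camera('scene')
a=cv2.resize(s['pixels'][150:250,260:390],(780,600),interpolation=2);cv2.imwrite('pics/c6.png',a[:,:,::-1])
"
```

```text
t 18.025 s_y mm -129.84 F_y 0.53 [-0.48  0.44 -0.4 ] gap 0.051156589635247794 grip 0.0 z 0.1884391842447881
```

View pics/c6.png

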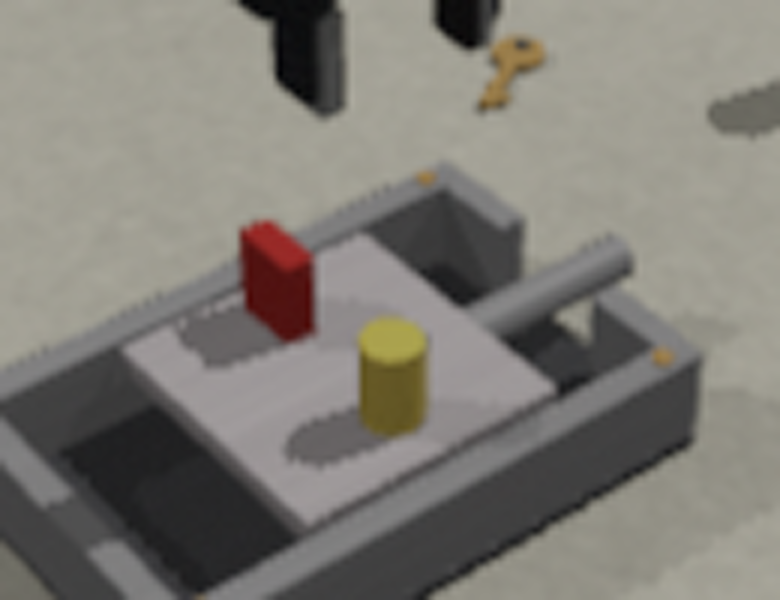

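The crop shows the pin upright at (393,380), with its head flat on the plate and the gripper clear of it. Handing in.

```bash
python3 -c "
from h import *
print(env.hand_in())"
```

```text
the job is handed in; nothing more can be done
None
```

I wiggled the slide left and then right until the spring resisted (about 2.5–3 mm of estimated spring travel each way), centred it, seated the smallest pin fully home and released it, and handed in the job; no verdict came back.

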